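# Clamp a spice jar with the torque-limited knob

## Task

The red-capped spice jar's lid is stuck, so it has to be held fast: stand that jar upright in the V of the grey jar clamp, then turn the clamp's red knob clockwise (seen from above) until you feel its slip clutch click twice. Stop at the second click or at most the third: past the fourth the clutch runs solid and would crush the glass. Leave the jar clamped upright, let go of everything, and do not disturb the two other spice jars or the mug.

Things in the scene. Friction and masses are not known exactly. Their poses are not given: they have to be found in the camera images.
- red_jar: the glass spice jar with the red cap, 41 mm across, 105 mm tall, 0.08 to 0.15 kg; origin at the centre of its underside, z up its axis. Glass up to 85 mm, cap above that, both about 41 mm across
- black_jar: spice jar with a black cap, 41 mm across, 105 mm tall, origin at the centre of its underside; leave alone
- yellow_jar: spice jar with a yellow cap, 42 mm across, 106 mm tall, origin at the centre of its underside; leave alone
- mug: spotted white mug, 92 x 127 x 93 mm, origin at the centre of its underside; leave alone
- clamp: the jar clamp, fixed on the worktop: a grey plate 222 x 84 x 12 mm whose long side is its x axis; origin on the worktop under the plate, z up. At its -x end stands a fixed rubber-faced V jaw, 45 mm high above the plate, opening to +x; at its +x end a gear housing (70 x 60 mm, top 38 mm above the worktop) with the red knob on top
- jaw: the sliding flat jaw between V and housing, top 57 mm above the worktop, 44 mm wide, axes as the clamp's. Its rubber face lies 16.6 mm to the -x side of its origin; fully open its origin is the clamp's. It closes towards -x, 10 mm per radian of drive, and stays when let go; it starts 9 to 17 mm short of a jar home in the V
- seat (a point): on the plate's top (12 mm above the worktop), 55 mm to the -x side of the clamp's origin: where the centre of the jar's underside is when the jar touches both faces of the V. The closing jaw pushes a jar that stands a few mm out into the V
- knob_axis (a point): on the knob's vertical axis, 75 mm to the +x side of the clamp's origin, 66 mm above the worktop, a good height to grip. The knob is round and fluted, 38 mm across from 43 to 83 mm above the worktop, over a 48 mm wide skirt (38 to 43 mm). It turns on and on; clockwise seen from above (about -z) closes the jaw. Running free it drags about 0.15 N m
- knob_top (a point): top of the knob, on its axis, 84 mm above the worktop. Its clutch: once the jaw presses the jar home the torque climbs over 0.1 to 0.2 rad to about 0.3 N m; there it slips and the torque falls within 0.1 to 0.2 rad to zero or just below: one click. The next comes 0.35 rad of knob turn later. Read at rest between small steps the swing is about 0.17 N m. No pose shows a click
- clamp_mid (a point): middle of the plate's top, above the clamp's origin. Clutch, continued: after four clicks in all it has no more slip and the knob drives the jaw solidly, the squeeze then growing fast. A knob let go springs back by up to 0.06 rad and stays; clicks made and jaw travel are kept when it is gripped anew
Things that resemble listed ones, but are neither listed nor needed, are in the scene too. What is shaped like the red_jar but green or purple is not meant.

How it is judged (in metres and radians):
On the way, in this order (a step that is already met when the one before it is completed fails the run):
1. the red-capped jar stands upright in the clamp's V, let go (horizontal distance between red_jar and seat below 0.012 m and z of red_jar in the frame of seat below 0.004 m and angle between red_jar's own z axis and vertical below 0.1 rad and contact force between the fingers and red_jar below 0.1 N), for 0.2 s.
2. the jaw is driven up to the clutch's limit (squeeze on the jar above 16 N) (contact force between jaw and red_jar above 16 N), for 0.01 s.
3. the clutch slips over, first click: the squeeze drops below 11 N (contact force between jaw and red_jar below 11 N), for 0.01 s.
4. driven up to the limit again (above 16 N) (contact force between jaw and red_jar above 16 N), for 0.01 s.
5. second click: the squeeze drops below 11 N again (contact force between jaw and red_jar below 11 N), for 0.01 s.
At the end, for the whole second after the job is handed in: the red-capped jar stands upright (within 0.06 rad) on the clamp plate, home in the V (within 4 mm of the seat), at rest, still squeezed by the jaw with more than 1 N (horizontal distance between red_jar and seat below 0.004 m and z of red_jar in the frame of seat below 0.004 m and angle between red_jar's own z axis and vertical below 0.06 rad and contact force between jaw and red_jar above 1 N and linear speed of red_jar below 0.02 m/s); the robot touches nothing.
It fails at once if the jar is squeezed by the jaw with more than 36 N (the knob was driven on after the clutch ran solid) (contact force between jaw and red_jar above 36 N).
It fails at once if the red-capped jar is tipped by more than 0.5 rad (angle between red_jar's own z axis and vertical above 0.5 rad).
It fails at once if another jar or the mug is moved by more than 20 mm (distance of any of black_jar, yellow_jar, mug from where it was at the start of the episode above 0.02 m).
It also fails if it takes over 72 s, if anything falls off the work surface, if the arm or the gripper's body presses on something with over 40 N, if the wrist force passes 120 N, or if a joint passes its speed limit or range.

## Robot

A 6-joint arm with a two-finger parallel gripper is mounted at the origin on a cart in front of the work surface, level with it; the furniture and walls round the work are solid. World frame = base frame: x ahead of the robot, y to its left, z up, the work surface at z = 0. Lengths are in m, angles in degrees, forces in N, time in s.
With the tool pointing down it reaches from about 0.425 to 0.95 m from the base axis. Payload 3.5 kg.
Tool frame: the origin (TCP) lies midway between the tips of the shut fingers; the grasp point (between the pads) lies 19 mm behind it; z points along the fingers, y is the line along which they close (so a half turn about z gives the same grasp; the last joint's range is limited). The gripper opens to 85 mm and grips with 20 to 120 N. Pads are 22 mm wide; open, the fingers measure 114 mm over their backs; the gripper's body (76 mm by 85 mm) begins 54 mm behind the grasp point. The pads swing forward as they close: fully open they stand 13 mm farther back than shut.
Start: joints at [-83.537, 16.404, 90.338, -0, 73.258, -8.594], TCP at [0.175, -0.652, 0.231] pointing down, gripper open.
Joint ranges: [-158.93, 158.93], [-51.34, 127.21], [12.03, 142.37], [-87.48, 267.48], [13.55, 161.25], [-162.69, 162.69]. Speed limits (degrees/s): [159.86, 159.86, 180, 180, 180, 180].

## Interface

Orientations are given as [roll, pitch, yaw] about the fixed x, y, z axes, in that order (R = Rz(yaw) Ry(pitch) Rx(roll)).
In Python, from plant import sense, snapshot, calibration, hand_in gives the robot as it stands. The module is installed in compiled form; this text tells all that it offers.
- The arm moves only by the tool play_rows, never from a script. Its arguments are lists of equal length, an entry for each row: "translation": the shift along the tool's x, y, z in cm, a list of three; "twist": the turn, a rotation vector about the tool's x, y, z in rad, a list of three; "grip": the finger opening in cm, from 0 to 8.54. In form: {"translation": [[dx, dy, dz], ...], "twist": [[wx, wy, wz], ...], "grip": [grip, ...]}. A call has exactly 5 rows; each row is the pose to reach, as a shift and turn from the pose commanded when the call began, along the tool's axes at that moment; what a row does not reach only later rows make up. A row lasts 1/12 s, in which the tool goes at most 41.7 mm and 7.16 degrees, less where a joint would pass 70% of its speed; a pose out of reach is approached as far as the arm can. A call with a gripper value outside its range is refused whole. The fingers move at their own pace and stop on an object; "squeeze" is the grip in N (left out, the last holds). Time passes only in rows, so rows that repeat a pose let the fingers close, or fill a call up. It gives the time, the measured TCP pose, the force, the opening and the grip force at its end, in the units of the state.
- sense(): the state, without advancing time (a new reading comes with each control period).
- snapshot(name): name is "scene" or "top" or "wrist"; returns the picture (384x512x3 uint8, blue, green, red); there is no depth.
- calibration(name): a dict with "mtx" (3x3 intrinsics, pixels), "R" (3x3) and "t" (3): a world point X has camera coordinates R X + t. Camera axes: x right, y down, z forward; pixel columns grow to the right and rows downward; lengths in m; the calibration is good to about 2 mm. A picture is of the moment at which its call begins: read the wrist's pose just before it. calibration takes no time and is no camera call; for the wrist camera it gives the pose at the moment of the call.
- hand_in(): hands the job in; it is judged then, once.
The state is a dict: "t": time; "joint_positions": joint angles; "joint_velocities": joint speeds; "joint_efforts": joint torques, N m; "eef_pos": TCP position; "tcp_rot": TCP orientation; "ft_force": force on the tool from outside, world axes, zero at the start; "torque": the same for the moment, N m; "gripper_width": finger opening in m; "grip_force": force on a finger pad.
Only numpy, scipy, OpenCV 4.12 (cv2) and the standard library are available. Lean on these libraries where they do the work, as an engineer would, in place of code of your own. Each camera call takes 0.05 s, during which the arm holds its last target. There are 200 camera calls.

## Working session

There is one attempt and no reset: what is moved stays moved. The work goes in short steps, Python scripts to look and compute and a tool call to move; the robot and the scene stay as the last step left them, time stands still between calls to the robot, and variables do not carry over. Pictures are saved under pics/ and viewed, at most 10 in all, crops included, and the job is handed in when it is done.

Besides the shell and the picture viewer there is one more tool, called after "Request:" as name(argument=value, ...) on one line, values as JSON. play_rows: Moves the arm, as the interface text tells. Its arguments: {"type":"object","properties":{"translation":{"type":"array","items":{"type":"array","items":{"type":"number"}}},"twist":{"type":"array","items":{"type":"array","items":{"type":"number"}}},"grip":{"type":"array","items":{"type":"number"}},"squeeze":{"type":"number"}},"required":["translation","twist","grip"]}

```bash
mkdir -p pics; python3 - <<'E'
from plant import *
import cv2,numpy as np
s=sense();print({k:np.round(v,3).tolist() for k,v in s.items()})
for n in("scene","top"):
    im=snapshot(n);cv2.imwrite(f"pics/{n}0.png",im);c=calibration(n);print(n,{k:np.round(v,3).tolist() for k,v in c.items()})
E
```

```text
{'t': 0.0, 'joint_positions': [-83.536, 16.452, 90.423, 0.001, 73.26, -8.595], 'joint_velocities': [0.007, -0.088, -0.001, -0.03, 0.005, 0.047], 'joint_efforts': [-0.001, -40.598, -29.263, -0.0, 0.006, 0.0], 'eef_pos': [0.175, -0.651, 0.23], 'tcp_rot': [-179.866, -0.021, 15.059], 'ft_force': [-0.192, 0.771, -0.295], 'torque': [0.06, -0.024, -0.017], 'grip_force': 0.0, 'gripper_width': 0.085}
scene {'mtx': [[411.05, 0.0, 254.939], [0.0, 411.05, 191.716], [0.0, 0.0, 1.0]], 'R': [[-0.873, -0.488, -0.018], [-0.339, 0.631, -0.698], [0.352, -0.603, -0.716]], 't': [0.442, 0.333, 0.624]}
top {'mtx': [[390.127, 0.0, 261.374], [0.0, 390.127, 190.877], [0.0, 0.0, 1.0]], 'R': [[-0.011, -1.0, -0.017], [-0.983, 0.014, -0.182], [0.182, 0.014, -0.983]], 't': [-0.124, 0.584, 0.812]}
```

View pics/scene0.png

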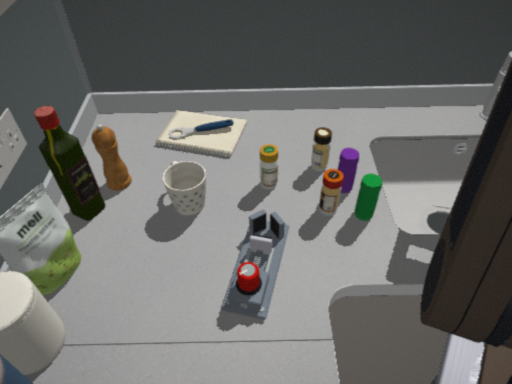

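View pics/top0.png

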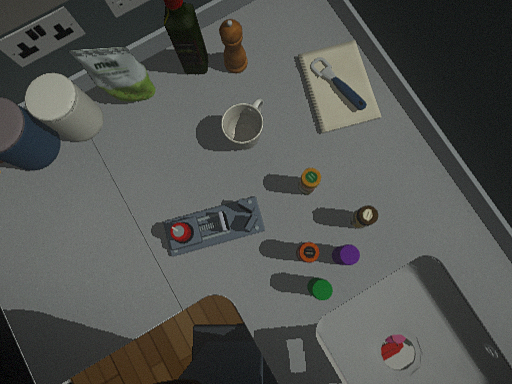

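Scene view: mug at (186,187), yellow jar (269,165), black jar (321,148), purple (347,170), green (368,197), and an orange-red capped jar (331,190; top view 309,252). The clamp knob is at (249,277), or (180,232) in the top view. The jar candidates are the orange-red cap and the knob, which is the only other red thing on the worktop. I'll confirm in a crop and measure.

```bash
cat > h.py <<'E'
import cv2,numpy as np
from plant import *
def ray(n,uv,z,c=None):
    c=c or calibration(n);R=np.array(c["R"]);t=np.array(c["t"]).ravel();K=np.array(c["mtx"])
    o=-R.T@t;d=R.T@np.linalg.inv(K)@np.array([uv[0],uv[1],1.]);return o+d*(z-o[2])/d[2]
def px(n,X,c=None):
    c=c or calibration(n);p=np.array(c["mtx"])@(np.array(c["R"])@np.array(X)+np.array(c["t"]).ravel());return p[:2]/p[2]
def blobs(im,hr,smin=120,vmin=60,amin=30):
    h=cv2.cvtColor(im,cv2.COLOR_BGR2HSV);H=h[...,0]
    hm=(H>=hr[0])&(H<=hr[1]) if hr[0]<=hr[1] else (H>=hr[0])|(H<=hr[1])
    m=(hm&(h[...,1]>smin)&(h[...,2]>vmin)).astype(np.uint8)
    n,l,s,c=cv2.connectedComponentsWithStats(m)
    return [(s[i].tolist(),c[i].round(1).tolist()) for i in range(1,n) if s[i][4]>amin],l
E
python3 - <<'E'
from h import *
a=cv2.imread("pics/top0.png");b=cv2.imread("pics/scene0.png")
for n,im in(("top",a),("scene",b)):
    for s,c in blobs(im,(170,12))[0]:print(n,s,c,np.round(ray(n,c,.105),3),np.round(ray(n,c,.084),3))
A=cv2.resize(a[150:310,140:400],None,fx=3,fy=3,interpolation=cv2.INTER_CUBIC)
B=cv2.resize(b[110:330,210:400],None,fx=2.18,fy=2.18,interpolation=cv2.INTER_CUBIC)
cv2.imwrite("pics/ca.png",A);cv2.imwrite("pics/cb.png",B)
E
```

```text
top [175, 0, 8, 9, 34] [178.7, 3.0] [1.013 0.053 0.105] [1.029 0.058 0.084]
top [170, 223, 21, 19, 206] [181.3, 232.2] [0.489 0.033 0.105] [0.491 0.038 0.084]
top [299, 242, 20, 20, 208] [308.8, 251.9] [ 0.446 -0.226  0.105] [ 0.447 -0.228  0.084]
top [381, 339, 22, 21, 260] [390.4, 349.1] [ 0.259 -0.377  0.105] [ 0.255 -0.383  0.084]
scene [35, 106, 24, 24, 393] [47.0, 118.0] [ 1.132 -0.087  0.105] [ 1.163 -0.104  0.084]
scene [323, 169, 21, 20, 238] [332.6, 179.8] [ 0.442 -0.212  0.105] [ 0.448 -0.233  0.084]
scene [237, 262, 23, 29, 409] [248.3, 278.2] [0.478 0.07  0.105] [0.485 0.059 0.084]
```

View pics/ca.png

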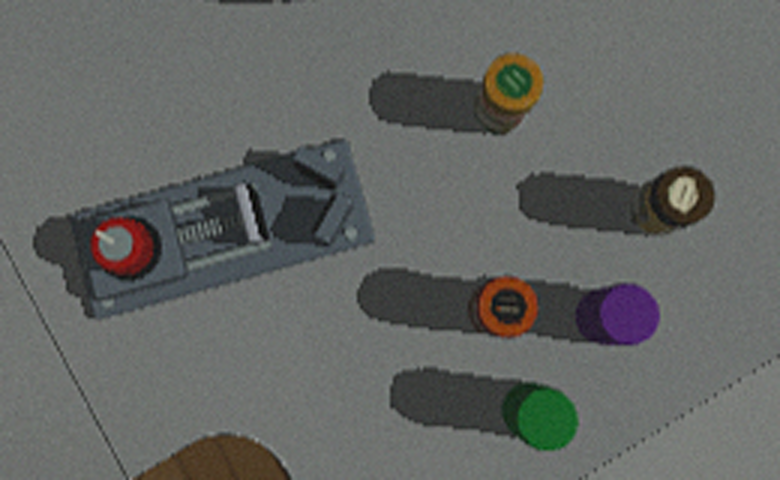

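View pics/cb.png

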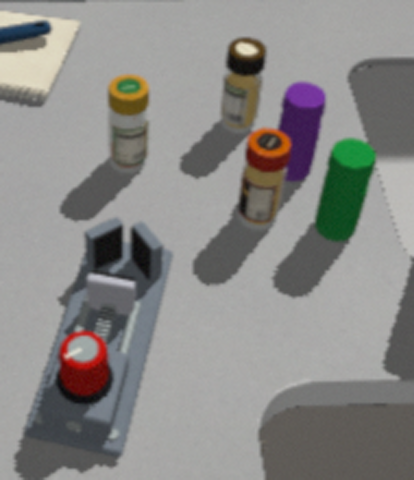

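The red jar is the orange-red-capped glass jar at crop (507,307), i.e. top pixel (309,252). It is the only glass jar with a reddish cap. Green and purple are plain cylinders, and the other glass jars have yellow and dark caps. Next, the clamp pose from the plate corners and knob.

```bash
python3 - <<'E'
from h import *
a=cv2.imread("pics/top0.png");b=cv2.imread("pics/scene0.png")
P=[ray("top",(u/3+140,v/3+150),.012) for u,v in((347,140),(374,242),(95,318))]
P=np.array(P);print(P.round(3),np.linalg.norm(P[0]-P[1]),np.linalg.norm(P[1]-P[2]))
ax=(P[2]-P[1]);ax/=np.linalg.norm(ax);cen=(P[0]+P[2])/2
print("ax",ax,np.degrees(np.arctan2(ax[1],ax[0])),"cen",cen,"knob pred",cen+.075*ax,"seat",cen-.055*ax)
# knob grey top disc: low-saturation enclosed; crop px
print("knobtop top",ray("top",(117/3+140,244/3+150),.084),"scene",ray("scene",(85/2.18+210,349/2.18+110),.084))
for nm,uv,z in(("red",(507,307),.105),("purple",(622,314),.1),("green",(547,418),.1),("black",(683,195),.105),("yellow",(513,82),.106)):
  print(nm,ray("top",(uv[0]/3+140,uv[1]/3+150),z).round(3))
for nm,uv in(("red",(268,145)),("purple",(303,96)),("green",(351,154))):
  print(nm,ray("scene",(uv[0]/2.18+210,uv[1]/2.18+110),.105).round(3))
E
```

```text
[[ 0.576 -0.117  0.012]
 [ 0.498 -0.137  0.012]
 [ 0.443  0.074  0.012]] 0.0813344447945939 0.217968700172388
ax [-0.24995291  0.96825799  0.        ] 104.47472566972046 cen [ 0.50980119 -0.02162695  0.012     ] knob pred [0.49105472 0.0509924  0.012     ] seat [ 0.5235486  -0.07488114  0.012     ]
knobtop top [0.49264432 0.04247322 0.084     ] scene [0.49172349 0.04404111 0.084     ]
red [ 0.445 -0.227  0.105]
purple [ 0.44  -0.304  0.1  ]
green [ 0.372 -0.251  0.1  ]
black [ 0.519 -0.349  0.105]
yellow [ 0.6   -0.236  0.106]
red [ 0.445 -0.221  0.105]
purple [ 0.441 -0.303  0.105]
green [ 0.374 -0.246  0.105]
```

Request:
play_rows(translation=[[2.9, -2.7, 0], [5.9, -5.4, 0], [8.8, -8.1, 0], [11.8, -10.8, 0], [14.7, -13.5, 0]], twist=[[0, 0, 0], [0, 0, 0], [0, 0, 0], [0, 0, 0], [0, 0, 0]], grip=[6.2, 6.2, 6.2, 6.2, 6.2])

```text
t: 0.52
eef_pos: [0.2828, -0.4813, 0.2306]
tcp_rot: [-179.9, -0.0, 15.0]
ft_force: [0.3, -0.6, 0.6]
gripper_width: 0.0618
grip_force: 0.0
```

Request:
play_rows(translation=[[2.9, -2.7, 0], [5.9, -5.4, 0], [8.8, -8.1, 0], [11.8, -10.8, 0], [14.7, -13.5, 0]], twist=[[0, 0, 0], [0, 0, 0], [0, 0, 0], [0, 0, 0], [0, 0, 0]], grip=[6.2, 6.2, 6.2, 6.2, 6.2])

```text
t: 0.93
eef_pos: [0.3897, -0.3126, 0.231]
tcp_rot: [-180.0, -0.0, 15.0]
ft_force: [-0.2, -0.8, 0.1]
gripper_width: 0.0617
grip_force: 0.0
```

Request:
play_rows(translation=[[2.4, -2.2, 0], [4.8, -4.4, 0], [7.7, -7.0, 0], [7.7, -7.0, 0], [7.7, -7.0, 0]], twist=[[0, 0, -0.11], [0, 0, -0.22], [0, 0, -0.33], [0, 0, -0.44], [0, 0, -0.52]], grip=[6.2, 6.2, 6.2, 6.2, 6.2])

```text
t: 1.35
eef_pos: [0.446, -0.2247, 0.2308]
tcp_rot: [-179.9, 0.0, 45.4]
ft_force: [0.7, -0.6, -0.3]
gripper_width: 0.0618
grip_force: 0.0
```

```bash
python3 - <<'E'
from h import *
c=calibration("wrist");im=snapshot("wrist");cv2.imwrite("pics/w1.png",im)
s=sense();print(s["t"],s["eef_pos"],s["tcp_rot"],s["joint_positions"],s["gripper_width"])
for st,ce in blobs(im,(170,14))[0]:
    if st[4]>100: print(st,ce,ray("wrist",ce,.105,c).round(4))
E
```

```text
1.4 [ 0.44565126 -0.22553623  0.2308112 ] [-1.79947523e+02  9.12719867e-03  4.53987778e+01] [-3.84961184e+01 -6.11185572e+00  1.14556158e+02 -3.68243314e-03
  7.16088477e+01  6.10627140e+00] 0.06229722587946705
[242, 163, 37, 39, 808] [260.0, 181.2] [ 0.4502 -0.2256  0.105 ]
```

View pics/w1.png

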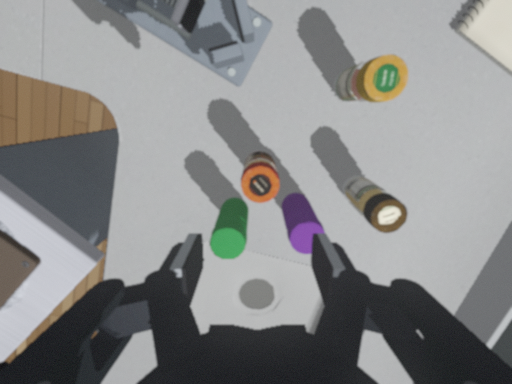

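The wrist view shows the orange-red cap top at (261,186), with green (228,242) and purple (307,238) behind it. The fingers, along the image horizontal, clear both. Jar is at about (0.446, -0.227). Descend and grip.

Request:
play_rows(translation=[[-0.1, 0.1, 4], [-0.1, 0.1, 8], [-0.1, 0.1, 12], [-0.1, 0.1, 15.5], [-0.1, 0.1, 17.6]], twist=[[0, 0, 0], [0, 0, 0], [0, 0, 0], [0, 0, 0], [0, 0, 0]], grip=[6.2, 6.2, 6.2, 6.2, 6.2])

```text
t: 1.82
eef_pos: [0.4426, -0.2268, 0.0508]
tcp_rot: [-179.6, 0.0, 44.7]
ft_force: [-0.1, -0.1, -0.1]
gripper_width: 0.0618
grip_force: 0.0
```

Request:
play_rows(translation=[[0, 0, 0], [0, 0, 0], [0, 0, 0], [0, 0, 0], [0, 0, 0]], twist=[[0, 0, 0], [0, 0, 0], [0, 0, 0], [0, 0, 0], [0, 0, 0]], grip=[5.2, 4.6, 3.5, 3.5, 3.5], squeeze=40)

```text
t: 2.23
eef_pos: [0.4464, -0.2295, 0.0573]
tcp_rot: [179.8, -0.0, 44.8]
ft_force: [0.9, 0.1, -1.4]
gripper_width: 0.04
grip_force: 40.3
```

Request:
play_rows(translation=[[0, 0, 0], [0, 0, 0], [0, 0, 0], [0, 0, 0], [0, 0, 0]], twist=[[0, 0, 0], [0, 0, 0], [0, 0, 0], [0, 0, 0], [0, 0, 0]], grip=[3.5, 3.5, 3.5, 3.5, 3.5])

```text
t: 2.65
eef_pos: [0.4457, -0.2288, 0.056]
tcp_rot: [179.9, -0.0, 44.9]
ft_force: [-0.5, 0.2, 3.1]
gripper_width: 0.0401
grip_force: 40.5
```

Request:
play_rows(translation=[[0, 0, -2], [0, 0, -5], [0, 0, -9], [0, 0, -12.5], [0, 0, -15]], twist=[[0, 0, 0], [0, 0, 0], [0, 0, 0], [0, 0, 0], [0, 0, 0]], grip=[3.5, 3.5, 3.5, 3.5, 3.5])

```text
t: 3.07
eef_pos: [0.446, -0.229, 0.2087]
tcp_rot: [179.8, -0.0, 44.9]
ft_force: [0.5, -0.4, -0.8]
gripper_width: 0.0398
grip_force: 40.6
```

Request:
play_rows(translation=[[2.5, -0.2, 0], [5.5, -0.4, 0], [8.5, -0.7, 0], [11.5, -0.9, 0], [13.6, -1.1, 0]], twist=[[0, 0, -0.1], [0, 0, -0.2], [0, 0, -0.3], [0, 0, -0.4], [0, 0, -0.5]], grip=[3.5, 3.5, 3.5, 3.5, 3.5])

```text
t: 3.48
eef_pos: [0.5349, -0.1229, 0.205]
tcp_rot: [-180.0, -0.0, 73.8]
ft_force: [-0.1, -0.0, -1.0]
gripper_width: 0.04
grip_force: 40.7
```

Request:
play_rows(translation=[[0, 0, 0], [0, 0, 0], [0, 0, 0], [0, 0, 0], [0, 0, 0]], twist=[[0, 0, -0.12], [0, 0, -0.24], [0, 0, -0.36], [0, 0, -0.48], [0, 0, -0.54]], grip=[3.5, 3.5, 3.5, 3.5, 3.5])

```text
t: 3.9
eef_pos: [0.5337, -0.1245, 0.2046]
tcp_rot: [-179.9, -0.0, 104.7]
ft_force: [0.4, 0.1, -1.0]
gripper_width: 0.0403
grip_force: 40.7
```

```bash
python3 - <<'E'
from h import *
c=calibration("wrist");im=snapshot("wrist")
s=sense();print(s["t"],s["eef_pos"],s["tcp_rot"],s["joint_positions"],s["gripper_width"])
# corners predicted, grid help
for X in((.576,-.117,.012),(.498,-.137,.012),(.443,.074,.012),(.492,.043,.084)): print(px("wrist",X,c))
cv2.imwrite("pics/w2raw.png",im);cv2.imwrite("pics/w2.png",cv2.resize(im,None,fx=1.5,fy=1.5,interpolation=cv2.INTER_CUBIC))
import pickle;pickle.dump(c,open("c2.pkl","wb"))
E
```

```text
3.95 [ 0.53369472 -0.12454111  0.20464891] [-1.79951229e+02 -3.92041516e-02  1.04746055e+02] [-2.37448481e+01  1.79623657e+00  1.09719585e+02  3.55118800e-04
  6.85467519e+01 -3.84910495e+01] 0.04014980598088848
[290.55926868 171.25050192]
[227.53176509 170.85252211]
[220.99194113 -35.32572643]
[259.79441627 -16.51458719]
```

View pics/w2.png

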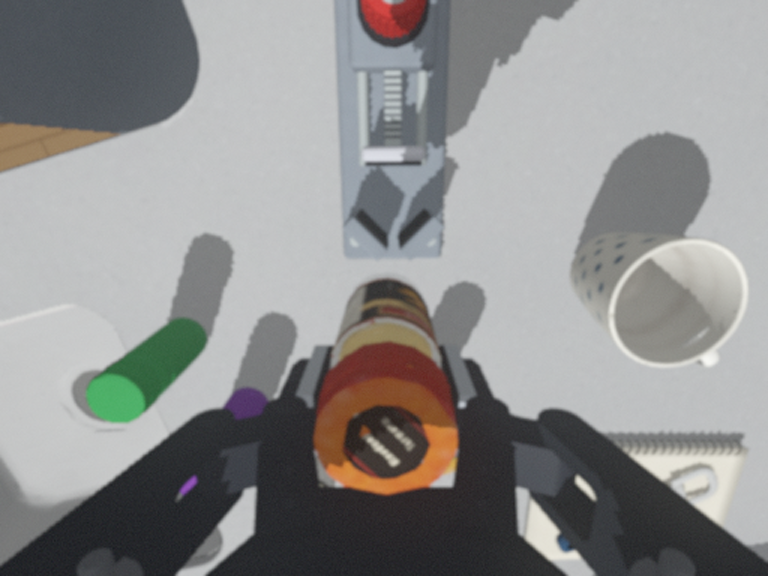

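The wrist view (scaled 1.5x) shows the V jaw at (395,228), the plate end corners at (346,258) and (441,256), the jaw front at (392,157), and the knob partly in view at (393,10). The jar is held upright.

```bash
python3 - <<'E'
from h import *
import pickle;c=pickle.load(open("c2.pkl","rb"))
R=np.array(c["R"]);print("cam",-R.T@np.array(c["t"]).ravel(), "fwd",R[2])
f=lambda u,v,z:ray("wrist",(u/1.5,v/1.5),z,c)
for z in(.012,0):
  A,B=f(346,258,z),f(441,256,z);L,Rr=f(335,2,z),f(450,2,z)
  print(z,A.round(4),B.round(4),np.linalg.norm(A-B),"left",L.round(4),"right",Rr.round(4),np.linalg.norm(L-Rr))
  for p,q in((A,L),(B,Rr)):d=q-p;print(np.degrees(np.arctan2(d[1],d[0])))
A,B=f(346,258,.012),f(441,256,.012)
L,Rr=f(335,2,.012),f(450,2,.012)
d=(L+Rr)/2-(A+B)/2;d/=np.linalg.norm(d);m=(A+B)/2
print("dir",d,np.degrees(np.arctan2(d[1],d[0])),"org",m+.111*d,"seat",m+.056*d,"knob",m+.186*d)
print("V inner top pts",f(388,246,.057).round(4),f(400,246,.057).round(4),"V top fronts",f(360,213,.057).round(4),f(430,213,.057).round(4))
print("jaw top front",f(392,163,.057).round(4))
K=[f(360,15,.043),f(427,15,.043)];print("knob skirt mid",K)
E
```

```text
cam [ 0.51424844 -0.04979479  0.34734646] fwd [ 0.07642729 -0.29396329 -0.95275624]
0.012 [ 0.5022 -0.1374  0.012 ] [ 0.58   -0.1151  0.012 ] 0.0809444522498501 left [0.4524 0.043  0.012 ] right [0.5316 0.0638 0.012 ] 0.08186641518481173
105.43791253891533
105.15372804381282
0 [ 0.5018 -0.1406  0.    ] [ 0.5824 -0.1175  0.    ] 0.0838409594401688 left [0.4502 0.0463 0.    ] right [0.5322 0.0678 0.    ] 0.08479591379327087
105.43791253891533
105.15372804381282
dir [-0.26381424  0.96457351  0.        ] 105.29650653175854 org [ 0.51183558 -0.01923046  0.012     ] seat [ 0.52634536 -0.07228201  0.012     ] knob [0.49204951 0.05311255 0.012     ]
V inner top pts [ 0.5315 -0.1091  0.057 ] [ 0.54   -0.1068  0.057 ] V top fronts [ 0.506 -0.091  0.057] [ 0.5543 -0.0783  0.057 ]
jaw top front [ 0.5193 -0.0522  0.057 ]
knob skirt mid [array([0.47544871, 0.03142847, 0.043     ]), array([0.51766785, 0.04252364, 0.043     ])]
```

```bash
python3 - <<'E'
from h import *
import pickle;c=pickle.load(open("c2.pkl","rb"))
print("wrist cap",ray("wrist",(387/1.5,440/1.5),.2536,c), "V mid / knob")
s=sense();print(s["eef_pos"])
im=snapshot("top");cv2.imwrite("pics/t2.png",im)
for st,ce in blobs(im,(170,14))[0]:print(st,ce,ray("top",ce,.2536).round(4),ray("top",ce,.084).round(4))
E
```

```text
wrist cap [ 0.53357995 -0.12191404  0.2536    ] V mid / knob
[ 0.53369472 -0.12454111  0.20464891]
[171, 0, 12, 9, 77] [176.6, 3.4] [0.9031 0.0199 0.2536] [1.028  0.0626 0.084 ]
[228, 31, 14, 12, 44] [234.5, 36.4] [ 0.8332 -0.0883  0.2536] [ 0.9398 -0.0738  0.084 ]
[231, 43, 16, 30, 107] [237.9, 58.0] [ 0.7902 -0.0945  0.2536] [ 0.8856 -0.0817  0.084 ]
[381, 342, 22, 18, 250] [390.3, 349.3] [ 0.29   -0.3332  0.2536] [ 0.2547 -0.3827  0.084 ]
```

Request:
play_rows(translation=[[1.5, 0.2, 0], [3, 0.4, 0], [4.7, 0.5, 1], [4.7, 0.5, 3], [4.7, 0.5, 5]], twist=[[0, 0, 0], [0, 0, 0], [0, 0, 0], [0, 0, 0], [0, 0, 0]], grip=[3.5, 3.5, 3.5, 3.5, 3.5])

```text
t: 4.42
eef_pos: [0.5274, -0.0765, 0.1557]
tcp_rot: [179.9, 0.1, 104.4]
ft_force: [0.1, -0.3, -0.9]
gripper_width: 0.04
grip_force: 40.7
```

```bash
python3 - <<'E'
from h import *
s=sense();print(s["eef_pos"],s["tcp_rot"])
c=calibration("wrist");im=snapshot("wrist");b=snapshot("scene")
cv2.imwrite("pics/w3.png",np.hstack([cv2.resize(im[60:260,160:360],(500,500),interpolation=cv2.INTER_CUBIC),cv2.resize(b[170:290,220:300],(300,500),interpolation=cv2.INTER_CUBIC)[:, :300]]))
E
```

```text
[ 0.52742567 -0.07651725  0.15567677] [1.79873101e+02 5.38014257e-02 1.04435516e+02]
```

View pics/w3.png

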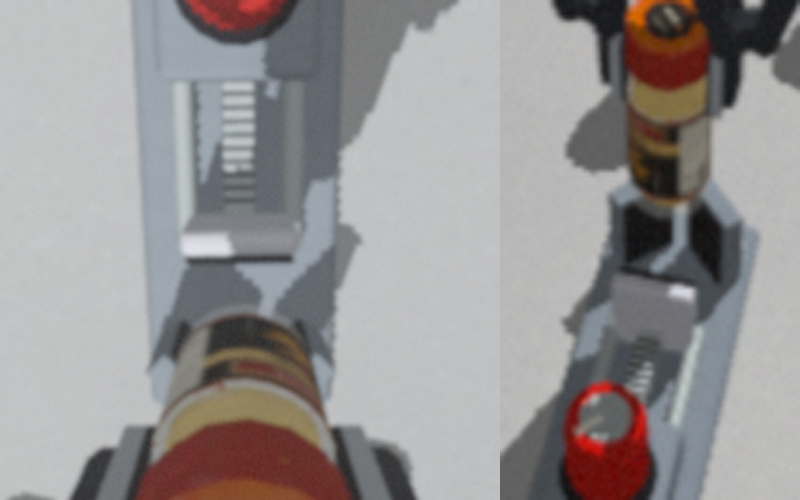

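The jar is over the V mouth, about 1.5 mm towards +tool y of the clamp's midline (jar centre about 247, plate mid about 241 in the crop). I'll correct that and lower.

Request:
play_rows(translation=[[-0.1, -0.15, 0.5], [-0.1, -0.15, 2.5], [-0.1, -0.15, 4.5], [-0.1, -0.15, 6.5], [-0.1, -0.15, 7.5]], twist=[[0, 0, 0], [0, 0, 0], [0, 0, 0], [0, 0, 0], [0, 0, 0]], grip=[3.5, 3.5, 3.5, 3.5, 3.5])

```text
t: 4.93
eef_pos: [0.5254, -0.0793, 0.0793]
tcp_rot: [-179.9, -0.0, 104.4]
ft_force: [-0.6, 0.1, -0.7]
gripper_width: 0.0406
grip_force: 40.7
```

Request:
play_rows(translation=[[0, 0, 0], [0, 0, 0.2], [0, 0, 0.4], [0, 0, 0.6], [0, 0, 0.7]], twist=[[0, 0, 0], [0, 0, 0], [0, 0, 0], [0, 0, 0], [0, 0, 0]], grip=[3.5, 3.5, 3.5, 3.5, 3.5])

```text
t: 5.35
eef_pos: [0.5267, -0.0796, 0.0743]
tcp_rot: [179.9, 0.1, 104.4]
ft_force: [-0.1, 0.3, -0.7]
gripper_width: 0.0399
grip_force: 40.7
```

Request:
play_rows(translation=[[0, 0, 0], [0, 0, 0.1], [0, 0, 0.1], [0, 0, 0.1], [0, 0, 0.1]], twist=[[0, 0, 0], [0, 0, 0], [0, 0, 0], [0, 0, 0], [0, 0, 0]], grip=[3.5, 3.5, 3.5, 3.5, 3.5])

```text
t: 5.77
eef_pos: [0.5259, -0.0794, 0.0724]
tcp_rot: [180.0, 0.0, 104.4]
ft_force: [0.2, 0.7, -0.8]
gripper_width: 0.0404
grip_force: 40.7
```

Request:
play_rows(translation=[[0, 0, 0.1], [0, 0, 0.2], [0, 0, 0.3], [0, 0, 0.35], [0, 0, 0.35]], twist=[[0, 0, 0], [0, 0, 0], [0, 0, 0], [0, 0, 0], [0, 0, 0]], grip=[3.5, 3.5, 3.5, 3.5, 3.5])

```text
t: 6.18
eef_pos: [0.5257, -0.0793, 0.0686]
tcp_rot: [-180.0, -0.0, 104.4]
ft_force: [-0.0, 1.0, -0.7]
gripper_width: 0.04
grip_force: 40.7
```

Request:
play_rows(translation=[[0, 0, 0.05], [0, 0, 0.1], [0, 0, 0.1], [0, 0, 0.1], [0, 0, 0.1]], twist=[[0, 0, 0], [0, 0, 0], [0, 0, 0], [0, 0, 0], [0, 0, 0]], grip=[3.5, 3.5, 3.5, 3.5, 3.5])

```text
t: 6.6
eef_pos: [0.526, -0.0794, 0.068]
tcp_rot: [180.0, 0.0, 104.4]
ft_force: [-1.0, -0.2, 1.7]
gripper_width: 0.0396
grip_force: 40.9
```

Request:
play_rows(translation=[[0, 0, 0.05], [0, 0, 0.05], [0, 0, 0.05], [0, 0, 0.05], [0, 0, 0.05]], twist=[[0, 0, 0], [0, 0, 0], [0, 0, 0], [0, 0, 0], [0, 0, 0]], grip=[3.5, 3.5, 4.6, 5.4, 6.4])

```text
t: 7.02
eef_pos: [0.5259, -0.0793, 0.067]
tcp_rot: [180.0, -0.0, 104.4]
ft_force: [0.2, 0.1, -0.6]
gripper_width: 0.0634
grip_force: 0.0
```

Request:
play_rows(translation=[[0, 0, 0], [0, 0, -2], [0, 0, -5], [0, 0, -9], [0, 0, -13]], twist=[[0, 0, 0], [0, 0, 0], [0, 0, 0], [0, 0, 0], [0, 0, 0]], grip=[6.4, 6.4, 6.4, 6.4, 6.4])

```text
t: 7.43
eef_pos: [0.5249, -0.079, 0.1974]
tcp_rot: [-179.9, -0.1, 104.4]
ft_force: [0.9, -1.4, -0.1]
gripper_width: 0.064
grip_force: 0.0
```

```bash
python3 - <<'E'
from h import *
s=sense();print(s["t"],s["eef_pos"],s["tcp_rot"],s["joint_positions"])
c=calibration("wrist");im=snapshot("wrist");b=snapshot("scene")
import pickle;pickle.dump(c,open("c4.pkl","wb"))
for st,ce in blobs(im,(170,14))[0]:
  if st[4]>60:print(st,ce,ray("wrist",ce,.117,c).round(4),ray("wrist",ce,.084,c).round(4))
cv2.imwrite("pics/w4.png",np.hstack([cv2.resize(im,(467,350),interpolation=cv2.INTER_AREA),cv2.resize(b[150:325,200:365],(330,350),interpolation=cv2.INTER_CUBIC)]))
E
```

```text
7.4333 [ 0.52490617 -0.07901915  0.19743362] [-1.79861378e+02 -9.80826901e-02  1.04434396e+02] [-1.95205101e+01  1.73813565e-02  1.12312208e+02  4.24486316e-03
  6.78401770e+01 -3.39566313e+01]
[237, 22, 44, 54, 971] [257.6, 51.8] [0.4965 0.0325 0.117 ] [0.4951 0.038  0.084 ]
[237, 170, 44, 47, 1160] [258.6, 191.9] [ 0.5249 -0.0738  0.117 ] [ 0.5276 -0.084   0.084 ]
```

View pics/w4.png

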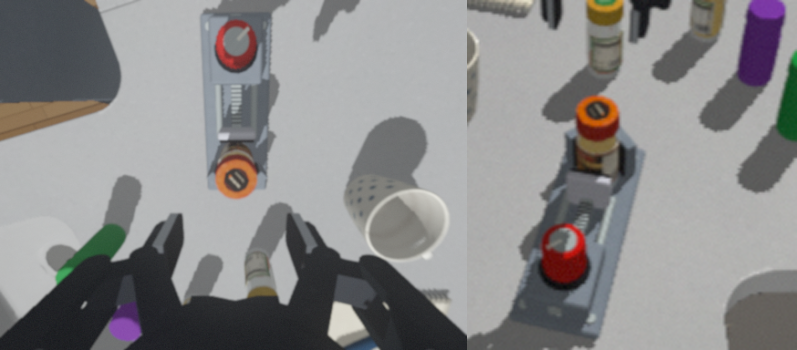

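The jar is upright in the V (cap at (236,180) in the left panel) and the jaw is right in front of it. The knob is at (236,42), about (0.4925, 0.0445). Move above it with q6 wound back.

Request:
play_rows(translation=[[2.5, 0, 0], [5.5, 0, 0], [8.5, 0, 0], [11.5, 0, 0], [12.8, -0.1, 0]], twist=[[0, 0, -0.1], [0, 0, -0.2], [0, 0, -0.3], [0, 0, -0.4], [0, 0, -0.5]], grip=[6.4, 6.4, 6.4, 6.4, 6.4])

```text
t: 7.95
eef_pos: [0.4918, 0.047, 0.1966]
tcp_rot: [180.0, -0.1, 133.5]
ft_force: [-0.4, 0.1, -0.4]
gripper_width: 0.064
grip_force: 0.0
```

Request:
play_rows(translation=[[0, 0, 0], [0, 0, 0], [0, 0, 0], [0, 0, 0], [0, 0, 0]], twist=[[0, 0, -0.12], [0, 0, -0.24], [0, 0, -0.36], [0, 0, -0.46], [0, 0, -0.46]], grip=[6.4, 6.4, 6.4, 6.4, 6.4])

```text
t: 8.37
eef_pos: [0.4928, 0.0445, 0.1967]
tcp_rot: [-180.0, -0.0, 159.5]
ft_force: [-0.2, 0.6, -0.6]
gripper_width: 0.0643
grip_force: 0.0
```

```bash
python3 - <<'E'
from h import *
c=calibration("wrist");im=snapshot("wrist")
s=sense();print(s["t"],s["eef_pos"],s["tcp_rot"],s["joint_positions"])
for st,ce in blobs(im,(170,14))[0]:
  if st[4]>60:print(st,ce,ray("wrist",ce,.084,c).round(4))
cv2.imwrite("pics/w5.png",im)
E
```

```text
8.4167 [0.49279252 0.04440845 0.1968075 ] [-1.79994221e+02 -2.95025527e-02  1.59328799e+02] [-6.61803308e+00 -4.87733202e+00  1.17099456e+02  1.68230652e-03
  6.78078985e+01 -7.59474698e+01]
[238, 163, 38, 42, 708] [255.9, 179.9] [0.4855 0.0455 0.084 ]
[131, 242, 38, 42, 696] [147.5, 258.0] [ 0.5266 -0.0951  0.084 ]
```

View pics/w5.png

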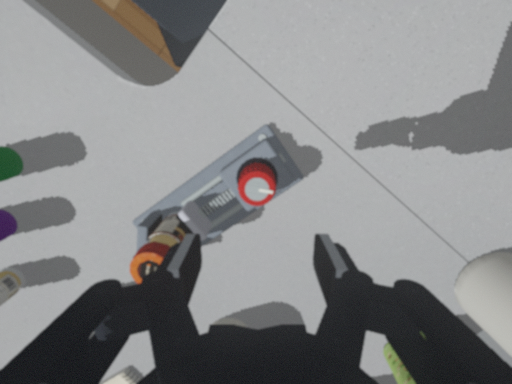

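The knob's grey top is at (258,189), about (0.494, 0.044), within 1 mm of the TCP. The jar's cap at (150,260) is still upright in the V. Descend and grip the knob.

Request:
play_rows(translation=[[0, 0, 4], [0, 0, 8], [-0.1, 0, 11], [-0.1, 0, 13.5], [-0.1, 0, 14.7]], twist=[[0, 0, 0], [0, 0, 0], [0, 0, 0], [0, 0, 0], [0, 0, 0]], grip=[6.4, 6.4, 6.4, 6.4, 6.4])

```text
t: 8.83
eef_pos: [0.4911, 0.0442, 0.0462]
tcp_rot: [-179.9, -0.4, 159.3]
ft_force: [0.8, 1.0, 0.2]
gripper_width: 0.0638
grip_force: 0.0
```

Request:
play_rows(translation=[[0, 0, 0], [0, 0, 0], [0, 0, 0], [0, 0, 0], [0, 0, 0]], twist=[[0, 0, 0], [0, 0, 0], [0, 0, 0], [0, 0, 0], [0, 0, 0]], grip=[5.5, 4.5, 3.3, 3.3, 3.3], squeeze=60)

```text
t: 9.25
eef_pos: [0.4945, 0.0436, 0.0514]
tcp_rot: [-180.0, 0.1, 159.4]
ft_force: [-0.9, -2.5, 0.5]
gripper_width: 0.0367
grip_force: 60.5
```

Request:
play_rows(translation=[[0, 0, 0], [0, 0, 0], [0, 0, 0], [0, 0, 0], [0, 0, 0]], twist=[[0, 0, 0], [0, 0, 0], [0, 0, 0], [0, 0, 0], [0, 0, 0]], grip=[3.3, 3.3, 3.3, 3.3, 3.3])

```text
t: 9.67
eef_pos: [0.4945, 0.0436, 0.0514]
tcp_rot: [-180.0, 0.1, 159.5]
ft_force: [-3.9, -3.5, 5.5]
gripper_width: 0.0365
grip_force: 61.0
```

```bash
cat > r.py <<'E'
from plant import *;import numpy as np
s=sense();print("t %.2f Tz %.3f T %s F %s q6 %.2f yaw %.2f w %.4f g %.1f p %s"%(s["t"],s["torque"][2],np.round(s["torque"],2),np.round(s["ft_force"],1),s["joint_positions"][5],s["tcp_rot"][2],s["gripper_width"],s["grip_force"],np.round(s["eef_pos"],4)))
E
python3 r.py
```

```text
t 9.67 Tz -0.126 T [-0.6   0.52 -0.13] F [-3.9 -3.5  5.5] q6 -76.09 yaw 159.45 w 0.0365 g 61.0 p [0.4945 0.0436 0.0514]
```

Request:
play_rows(translation=[[0, 0, 0], [0, 0, 0], [0, 0, 0], [0, 0, 0], [0, 0, 0]], twist=[[0, 0, 0.1], [0, 0, 0.2], [0, 0, 0.3], [0, 0, 0.4], [0, 0, 0.4]], grip=[3.3, 3.3, 3.3, 3.3, 3.3])

```text
t: 10.08
eef_pos: [0.4945, 0.0436, 0.0514]
tcp_rot: [-180.0, 0.1, 136.4]
ft_force: [-3.8, -4.1, 6.2]
gripper_width: 0.0364
grip_force: 61.4
```

```bash
python3 r.py
```

```text
t 10.08 Tz -0.045 T [-0.67  0.53 -0.05] F [-3.8 -4.1  6.2] q6 -53.00 yaw 136.39 w 0.0364 g 61.4 p [0.4945 0.0436 0.0514]
```

Request:
play_rows(translation=[[0, 0, 0], [0, 0, 0], [0, 0, 0], [0, 0, 0], [0, 0, 0]], twist=[[0, 0, 0.1], [0, 0, 0.2], [0, 0, 0.3], [0, 0, 0.4], [0, 0, 0.4]], grip=[3.3, 3.3, 3.3, 3.3, 3.3])

```text
t: 10.5
eef_pos: [0.4945, 0.0436, 0.0513]
tcp_rot: [180.0, 0.1, 113.5]
ft_force: [-2.8, -3.4, 5.6]
gripper_width: 0.0364
grip_force: 61.4
```

```bash
python3 r.py
```

```text
t 10.50 Tz -0.062 T [-0.71  0.53 -0.06] F [-2.8 -3.4  5.6] q6 -30.08 yaw 113.47 w 0.0364 g 61.4 p [0.4945 0.0436 0.0513]
```

Request:
play_rows(translation=[[0, 0, 0], [0, 0, 0], [0, 0, 0], [0, 0, 0], [0, 0, 0]], twist=[[0, 0, 0.04], [0, 0, 0.07], [0, 0, 0.07], [0, 0, 0.07], [0, 0, 0.07]], grip=[3.3, 3.3, 3.3, 3.3, 3.3])

```text
t: 10.92
eef_pos: [0.4945, 0.0436, 0.0513]
tcp_rot: [180.0, 0.1, 109.6]
ft_force: [-3.2, -3.9, 6.1]
gripper_width: 0.0367
grip_force: 61.4
```

```bash
python3 r.py
```

```text
t 10.92 Tz -0.116 T [-0.6   0.54 -0.12] F [-3.2 -3.9  6.1] q6 -26.25 yaw 109.63 w 0.0367 g 61.4 p [0.4945 0.0436 0.0513]
```

Request:
play_rows(translation=[[0, 0, 0], [0, 0, 0], [0, 0, 0], [0, 0, 0], [0, 0, 0]], twist=[[0, 0, 0.04], [0, 0, 0.07], [0, 0, 0.07], [0, 0, 0.07], [0, 0, 0.07]], grip=[3.3, 3.3, 3.3, 3.3, 3.3])

```text
t: 11.33
eef_pos: [0.4945, 0.0436, 0.0513]
tcp_rot: [180.0, 0.1, 105.6]
ft_force: [-3.5, -4.3, 6.1]
gripper_width: 0.0366
grip_force: 61.4
```

```bash
python3 r.py
```

```text
t 11.33 Tz -0.064 T [-0.65  0.55 -0.06] F [-3.5 -4.3  6.1] q6 -22.24 yaw 105.63 w 0.0366 g 61.4 p [0.4945 0.0436 0.0513]
```

Request:
play_rows(translation=[[0, 0, 0], [0, 0, 0], [0, 0, 0], [0, 0, 0], [0, 0, 0]], twist=[[0, 0, 0.04], [0, 0, 0.07], [0, 0, 0.07], [0, 0, 0.07], [0, 0, 0.07]], grip=[3.3, 3.3, 3.3, 3.3, 3.3])

```text
t: 11.75
eef_pos: [0.4945, 0.0435, 0.0514]
tcp_rot: [180.0, 0.1, 101.6]
ft_force: [-2.6, -4.3, 6.1]
gripper_width: 0.0362
grip_force: 61.4
```

```bash
python3 r.py
```

```text
t 11.75 Tz -0.096 T [-0.69  0.56 -0.1 ] F [-2.6 -4.3  6.1] q6 -18.24 yaw 101.62 w 0.0362 g 61.4 p [0.4945 0.0435 0.0514]
```

Request:
play_rows(translation=[[0, 0, 0], [0, 0, 0], [0, 0, 0], [0, 0, 0], [0, 0, 0]], twist=[[0, 0, 0.04], [0, 0, 0.07], [0, 0, 0.07], [0, 0, 0.07], [0, 0, 0.07]], grip=[3.3, 3.3, 3.3, 3.3, 3.3])

```text
t: 12.17
eef_pos: [0.4945, 0.0435, 0.0514]
tcp_rot: [180.0, 0.1, 97.6]
ft_force: [-3.7, -4.2, 5.7]
gripper_width: 0.0365
grip_force: 61.4
```

```bash
python3 r.py
```

```text
t 12.17 Tz 0.059 T [-0.64  0.55  0.06] F [-3.7 -4.2  5.7] q6 -14.24 yaw 97.64 w 0.0365 g 61.4 p [0.4945 0.0435 0.0514]
```

```bash
cat > r.py <<'E'
from plant import *;import numpy as np
v=[sense()["torque"][2]]
for i in range(3): snapshot("top");s=sense();v.append(s["torque"][2])
print("t %.2f Tz %.3f %s q6 %.2f yaw %.2f g %.1f"%(s["t"],np.mean(v),np.round(v,3),s["joint_positions"][5],s["tcp_rot"][2],s["grip_force"]))
E
python3 r.py
```

```text
t 12.32 Tz 0.037 [0.059 0.044 0.019 0.024] q6 -14.25 yaw 97.64 g 61.4
```

Request:
play_rows(translation=[[0, 0, 0], [0, 0, 0], [0, 0, 0], [0, 0, 0], [0, 0, 0]], twist=[[0, 0, 0.04], [0, 0, 0.06], [0, 0, 0.06], [0, 0, 0.06], [0, 0, 0.06]], grip=[3.3, 3.3, 3.3, 3.3, 3.3])

```text
t: 12.73
eef_pos: [0.4945, 0.0435, 0.0513]
tcp_rot: [180.0, 0.1, 94.2]
ft_force: [-4.6, -3.8, 6.3]
gripper_width: 0.0366
grip_force: 61.4
```

```bash
python3 r.py
```

```text
t 12.88 Tz 0.038 [ 0.055 -0.021  0.042  0.077] q6 -10.81 yaw 94.20 g 61.4
```

Request:
play_rows(translation=[[0, 0, 0], [0, 0, 0], [0, 0, 0], [0, 0, 0], [0, 0, 0]], twist=[[0, 0, 0.04], [0, 0, 0.06], [0, 0, 0.06], [0, 0, 0.06], [0, 0, 0.06]], grip=[3.3, 3.3, 3.3, 3.3, 3.3])

```text
t: 13.3
eef_pos: [0.4945, 0.0435, 0.0513]
tcp_rot: [180.0, 0.1, 90.8]
ft_force: [-3.3, -4.7, 5.9]
gripper_width: 0.0365
grip_force: 61.4
```

```bash
python3 r.py
```

```text
t 13.45 Tz 0.013 [0.006 0.003 0.009 0.032] q6 -7.37 yaw 90.76 g 61.4
```

Request:
play_rows(translation=[[0, 0, 0], [0, 0, 0], [0, 0, 0], [0, 0, 0], [0, 0, 0]], twist=[[0, 0, 0.04], [0, 0, 0.06], [0, 0, 0.06], [0, 0, 0.06], [0, 0, 0.06]], grip=[3.3, 3.3, 3.3, 3.3, 3.3])

```text
t: 13.87
eef_pos: [0.4945, 0.0435, 0.0513]
tcp_rot: [180.0, 0.1, 87.3]
ft_force: [-3.7, -3.8, 5.0]
gripper_width: 0.0368
grip_force: 61.4
```

```bash
python3 r.py
```

```text
t 14.02 Tz -0.101 [-0.158 -0.113 -0.045 -0.087] q6 -3.90 yaw 87.28 g 61.4
```

Request:
play_rows(translation=[[0, 0, 0], [0, 0, 0], [0, 0, 0], [0, 0, 0], [0, 0, 0]], twist=[[0, 0, 0.04], [0, 0, 0.06], [0, 0, 0.06], [0, 0, 0.06], [0, 0, 0.06]], grip=[3.3, 3.3, 3.3, 3.3, 3.3])

```text
t: 14.43
eef_pos: [0.4945, 0.0435, 0.0513]
tcp_rot: [179.9, 0.1, 83.8]
ft_force: [-3.2, -4.0, 6.1]
gripper_width: 0.0365
grip_force: 61.4
```

```bash
python3 r.py
```

```text
t 14.58 Tz -0.090 [-0.098 -0.075 -0.068 -0.119] q6 -0.46 yaw 83.84 g 61.4
```

That looks like the first click: Tz rose to +0.04 and fell to -0.10 at 1.26 rad. Continuing in small steps.

Request:
play_rows(translation=[[0, 0, 0], [0, 0, 0], [0, 0, 0], [0, 0, 0], [0, 0, 0]], twist=[[0, 0, 0.04], [0, 0, 0.06], [0, 0, 0.06], [0, 0, 0.06], [0, 0, 0.06]], grip=[3.3, 3.3, 3.3, 3.3, 3.3])

```text
t: 15.0
eef_pos: [0.4945, 0.0435, 0.0513]
tcp_rot: [179.9, 0.1, 80.4]
ft_force: [-4.1, -3.8, 6.2]
gripper_width: 0.0366
grip_force: 61.4
```

```bash
python3 r.py
```

```text
t 15.15 Tz 0.012 [-0.019 -0.021  0.037  0.051] q6 2.95 yaw 80.43 g 61.4
```

Request:
play_rows(translation=[[0, 0, 0], [0, 0, 0], [0, 0, 0], [0, 0, 0], [0, 0, 0]], twist=[[0, 0, 0.04], [0, 0, 0.06], [0, 0, 0.06], [0, 0, 0.06], [0, 0, 0.06]], grip=[3.3, 3.3, 3.3, 3.3, 3.3])

```text
t: 15.57
eef_pos: [0.4945, 0.0435, 0.0513]
tcp_rot: [179.9, 0.1, 77.0]
ft_force: [-3.2, -3.1, 6.2]
gripper_width: 0.0368
grip_force: 61.4
```

```bash
python3 r.py
```

```text
t 15.72 Tz 0.051 [0.073 0.05  0.025 0.058] q6 6.38 yaw 77.02 g 61.4
```

Request:
play_rows(translation=[[0, 0, 0], [0, 0, 0], [0, 0, 0], [0, 0, 0], [0, 0, 0]], twist=[[0, 0, 0.04], [0, 0, 0.06], [0, 0, 0.06], [0, 0, 0.06], [0, 0, 0.06]], grip=[3.3, 3.3, 3.3, 3.3, 3.3])

```text
t: 16.13
eef_pos: [0.4945, 0.0435, 0.0513]
tcp_rot: [179.9, 0.1, 73.6]
ft_force: [-3.1, -3.6, 6.4]
gripper_width: 0.0366
grip_force: 61.4
```

```bash
python3 r.py
```

```text
t 16.28 Tz 0.055 [-0.005  0.096  0.06   0.067] q6 9.82 yaw 73.58 g 61.4
```

Request:
play_rows(translation=[[0, 0, 0], [0, 0, 0], [0, 0, 0], [0, 0, 0], [0, 0, 0]], twist=[[0, 0, 0.04], [0, 0, 0.06], [0, 0, 0.06], [0, 0, 0.06], [0, 0, 0.06]], grip=[3.3, 3.3, 3.3, 3.3, 3.3])

```text
t: 16.7
eef_pos: [0.4945, 0.0435, 0.0514]
tcp_rot: [179.9, 0.1, 70.1]
ft_force: [-2.9, -4.1, 6.3]
gripper_width: 0.0361
grip_force: 61.4
```

```bash
python3 r.py
```

```text
t 16.85 Tz 0.040 [0.06  0.029 0.061 0.012] q6 13.26 yaw 70.13 g 61.4
```

Request:
play_rows(translation=[[0, 0, 0], [0, 0, 0], [0, 0, 0], [0, 0, 0], [0, 0, 0]], twist=[[0, 0, 0.03], [0, 0, 0.05], [0, 0, 0.05], [0, 0, 0.05], [0, 0, 0.05]], grip=[3.3, 3.3, 3.3, 3.3, 3.3])

```text
t: 17.27
eef_pos: [0.4945, 0.0435, 0.0513]
tcp_rot: [179.9, 0.0, 67.2]
ft_force: [-3.4, -4.6, 5.8]
gripper_width: 0.0364
grip_force: 61.4
```

```bash
python3 r.py
```

```text
t 17.42 Tz -0.062 [-0.041 -0.098 -0.072 -0.036] q6 16.15 yaw 67.23 g 61.4
```

Request:
play_rows(translation=[[0, 0, 0], [0, 0, 0], [0, 0, 0], [0, 0, 0], [0, 0, 0]], twist=[[0, 0, 0.02], [0, 0, 0.03], [0, 0, 0.03], [0, 0, 0.03], [0, 0, 0.03]], grip=[3.3, 3.3, 3.3, 3.3, 3.3])

```text
t: 17.83
eef_pos: [0.4945, 0.0435, 0.0513]
tcp_rot: [179.9, 0.0, 65.5]
ft_force: [-3.5, -4.9, 6.3]
gripper_width: 0.0369
grip_force: 61.4
```

```bash
python3 r.py; python3 r.py
```

```text
t 17.98 Tz -0.067 [-0.052 -0.039 -0.107 -0.071] q6 17.87 yaw 65.51 g 61.4
t 18.13 Tz -0.116 [-0.071 -0.14  -0.119 -0.133] q6 17.87 yaw 65.51 g 61.4
```

The second click is in: torque is back to the low. Release and rise.

Request:
play_rows(translation=[[0, 0, 0], [0, 0, 0], [0, 0, 0], [0, 0, 0], [0, 0, 0]], twist=[[0, 0, 0], [0, 0, 0], [0, 0, 0], [0, 0, 0], [0, 0, 0]], grip=[4.2, 5, 6, 6.4, 6.4])

```text
t: 18.55
eef_pos: [0.494, 0.0442, 0.0502]
tcp_rot: [180.0, -0.0, 65.5]
ft_force: [-0.3, -1.0, -0.2]
gripper_width: 0.064
grip_force: 0.0
```

Request:
play_rows(translation=[[0, 0, -1], [0, 0, -4], [0, 0, -8], [0, 0, -12], [0, 0, -16]], twist=[[0, 0, 0], [0, 0, 0], [0, 0, 0], [0, 0, 0], [0, 0, 0]], grip=[6.4, 6.4, 6.4, 6.4, 6.4])

```text
t: 18.97
eef_pos: [0.4935, 0.0442, 0.2126]
tcp_rot: [180.0, -0.0, 65.5]
ft_force: [1.0, -0.5, 0.5]
gripper_width: 0.064
grip_force: 0.0
```

```bash
python3 r.py; python3 - <<'E'
from h import *
b=snapshot("scene");a=snapshot("top");s=sense();print(s["ft_force"],s["eef_pos"])
cv2.imwrite("pics/end.png",np.hstack([cv2.resize(b[130:330,200:360],(400,500),interpolation=cv2.INTER_CUBIC),cv2.resize(a[150:300,150:270],(400,500),interpolation=cv2.INTER_CUBIC)]))
E
```

```text
t 19.12 Tz -0.002 [-0.027 -0.021  0.014  0.024] q6 17.87 yaw 65.49 g 0.0
[ 0.31903753  0.40633428 -1.05815948] [0.49374988 0.04407225 0.21063688]
```

View pics/end.png

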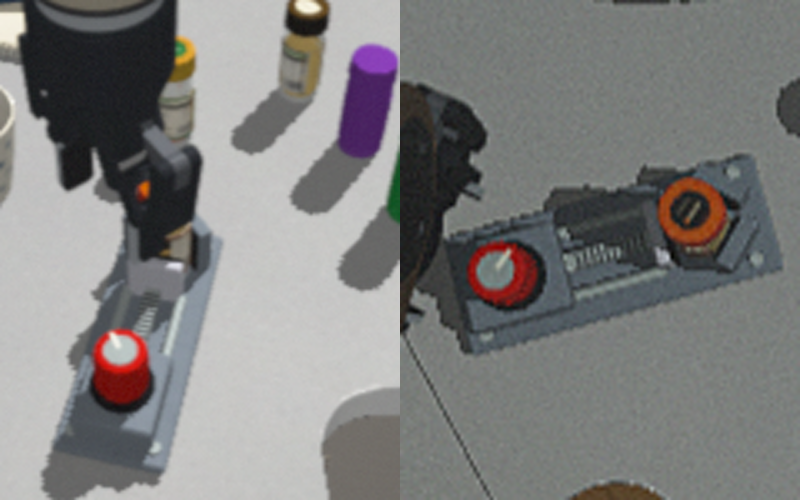

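The jar stands upright in the V with the jaw against it (top crop (690,215)). The knob pointer has turned clockwise and the gripper is clear.

```bash
python3 -c "
from plant import *
print(hand_in())"
```

```text
the job is handed in; nothing more can be done
None
```

The red-capped jar stands clamped upright in the V; I stopped turning the knob at the second click, which I judged from the torque readings, then let go of everything and handed the job in (no verdict came back).

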